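# Seat the coolant cap and hold the leak probe on its test spot

### The arm

A 6-joint arm with a two-finger parallel gripper is mounted at the origin on the work surface. World frame = base frame: x ahead of the robot, y to its left, z up, the work surface at z = 0. Lengths are in m, angles in rad, forces in N, time in s.
With the tool pointing down it reaches from about 0.2 to 0.875 m from the base axis. Payload 3.4 kg.
Tool frame: the origin (TCP) lies on the centre line of the jaws, within the pads' length; the fingertips stand 8 mm ahead of it and the grasp point (between the pads) lies 11 mm behind it; z points along the fingers, y is the line along which they close (so a half turn about z gives the same grasp; the last joint's range is limited). The gripper opens to 94 mm and grips with 3 to 60 N. Pads are 16 mm wide; open, the fingers measure 119 mm over their backs; the gripper's body (75 mm by 177 mm) begins 78 mm behind the grasp point.
Start: joints at [-1.262, 0.276, 1.505, -0, 1.361, -0.121], TCP at [0.24, -0.523, 0.213] pointing down, gripper open.
Joint ranges: [-2.89, 2.89], [-0.75, 2.08], [0.22, 2.7], [-1.18, 4.32], [0.11, 2.71], [-2.7, 2.7]. Speed limits (rad/s): [2.57, 2.57, 3.14, 3.14, 3.14, 3.14].

### API

Orientations are given as a unit quaternion [x, y, z, w].
In Python, from bench import env, get_image, boxes_of, masks_of, mark_of gives the robot as it stands.
- The arm moves only by the tool apply_moves, never from a script. Its arguments are lists of equal length, an entry for each row: "linear": the shift along the tool's x, y, z normalised to -1 to 1, where 1 is 150 mm, a list of three; "yaw": the turn about the tool's z normalised to -1 to 1, where 1 is 120 degrees; "jaw": the closure, from -1 (fully open) to 1 (shut). A call has exactly 10 rows; each row is the pose to reach, as a shift and turn from the pose commanded when the call began, along the tool's axes at that moment; what a row does not reach only later rows make up. A row lasts 1/8 s, in which the tool goes at most 62.5 mm and 10.7 degrees, less where a joint would pass 70% of its speed; a pose out of reach is approached as far as the arm can. A call with a number of a shift or a turn outside -1 to 1 is refused whole. A call with a gripper value outside its range is refused whole. The fingers move at their own pace and stop on an object; the grip force is fixed at half the most. Time passes only in rows, so rows that repeat a pose let the fingers close, or fill a call up. It gives the time, the measured TCP pose, the force, the opening and the grip force at its end, in the units of the state.
- env.get_obs(): the state, without advancing time (a new reading comes with each control period).
- get_image(name): name is "scene" or "top"; returns a dict with "image" (480x640x3 uint8, red, green, blue), "depth" (480x640 float32, m along the optical axis (not along the pixel's ray), 0 where there is no reading), "K" (3x3 intrinsics, pixels), "origin" and "rotation" of the camera in the world. Camera axes: x right, y down, z forward; pixel columns grow to the right and rows downward; lengths in m; the calibration is good to about 2 mm. A picture is of the moment at which its call begins.
- env.sign_off(): hands the job in; it is judged then, once.
Trained networks look in the newest picture that a camera, given by its name, has taken for a name from the list of things; names that differ only in an ending like _2 or _b are one class to them, and where a whole thing is asked for, a point or a joint stands for the part that bears it (a point fixed in the world has none). Each returns a list of dicts, best first, with "p" (0 to 1); they miss things now and then, are a little off and sometimes report something else, mostly with a low value. They report only what shows in the picture. A call takes as long as a camera call. They do not tell look-alikes from the thing itself.
- boxes_of(name, camera): "point" ([column, row] in pixels, amid what is visible of it).
- masks_of(name, camera): "pixels" (480x640 bool, what is visible of it) and "point" ([column, row] in pixels, amid what is visible of it).
- mark_of(name, camera): "point" ([column, row] in pixels: a listed point, or the origin of a listed thing).
The state is a dict: "time_s": time; "joints": joint angles; "joint_vel": joint speeds; "effort": joint torques, N m; "eef_pos": TCP position; "tool_rot": TCP orientation; "ft_force": force on the tool from outside, world axes, zero at the start; "moment": the same for the moment, N m; "grip_width": finger opening in m; "finger_force": force on a finger pad.
Only numpy, scipy, OpenCV 4.12 (cv2) and the standard library are available. Lean on these libraries where they do the work, as an engineer would, in place of code of your own. Each camera call takes 0.05 s, during which the arm holds its last target. There are 200 camera calls.

### The job

The black cap on the blue cylinder head's coolant neck is cocked up at its red tab: first press it down until it sits fully home and level. Then take the yellow spring-tipped leak probe out of its leaning holder and hold it upright with its tip on the white test spot of the cap, pressing gently so that the brass plunger is pushed about half way in. Finish still holding the probe there, and leave the other things on the bench alone.

Things in the scene. Friction and masses are not known exactly. Their poses are not given: they have to be found in the camera images.
- head: Blue cylinder head, fixed, 160 (x) x 280 (y) mm, deck 86 mm high. Origin: centre of its underside, z up. Front (-x): exhaust ports, studs 22 mm long. Two valve springs at y = -35 and -90 mm, tops 113 mm above the bench. Round coolant neck 80 mm across, rim 110 mm above the bench, axis at x = 8, y = 60 mm.
- cap (a joint): Tilt of the black cap (disc 86 mm across, 8 mm thick) on the neck, rad: 0 = home and level (hard stop, top face 118 mm above bench), starts 0.12 to 0.24. Hooked under a clip at its head-+x edge: hinge line along the head's y at head x = 53, z = 110 mm. Stays where left; about 4 N down on the tab moves it, 10 N or more against the stop makes sure it is home.
- tab (a point): Point on the top face of the cap's red finger tab (30 mm wide in y, reaching from 77 to 107 mm from the hinge line), at the raised edge across from the clip, 100 mm from the hinge line. Site axes turn with the cap: x towards the clip, z out of its face.
- spot (a point): Centre of the white test spot (20 mm across, with a red centre dot) on the top face of the cap, 53 mm from the hinge line towards the tab. Axes as for the tab. With the cap home it lies at x = 0, y = 60, z = 118 mm in the head's frame.
- holder: Grey probe holder, fixed to the bench, 110 x 100 mm foot. Origin: centre of its underside, z up. Its sloping top plate (75 x 82 x 12 mm) has a 19 mm through hole, whose mouth is at x = 0, y = 0, z = 100 mm; the hole's axis leans 0.35 rad from vertical, its upper end towards the holder's -x.
- probe: Yellow leak probe, loose, 0.16 kg, its flange on the holder's plate. Origin: centre of the underside of the black flange (36 mm across, 6 thick); +z up the handle, leaning as the hole does. Handle 26 (x) x 24 (y) mm, 6 to 80 mm above origin, end at 82. Below: steel nose 16 mm across, 50 long, then brass plunger 8 mm across, tip at 72 mm. Draw it out along its z, 75 mm or more.
- plunger (a joint): How far the brass plunger is pushed into the nose, m: 0 = out (as at the start), 0.012 = fully in. Spring: 1.6 N at 0, 400 N/m more, so 4 N half way in.
- probe_tip (a point): End of the plunger's round tip; on the probe's axis, 72 mm below the probe's origin when out.
- spray_can: Bystander: red-labelled can, 60 mm across, 190 mm tall; origin under its centre.
- wrench: Bystander: steel wrench lying flat; origin at its middle, on the bench.
- brush: Bystander: brush lying flat; origin at its middle, on the bench.
- piston: Bystander: aluminium piston, 74 mm across, 50 mm tall, standing; origin under its centre.
- jar: Bystander: closed jar, 64 mm across, 80 mm tall; origin under its centre.
Things that resemble listed ones, but are neither listed nor needed, are in the scene too. Leave any purple look-alike of the probe alone.

How it is judged:
By the outcome, as a careful person would: the job done as asked, in the order asked, and still so for the second after the job is handed in, while the arm keeps its last pose, push and grip.
It also fails if it takes over 58 s, if anything falls off the work surface, if the arm or the gripper's body presses on something with over 40 N, if the wrist force passes 120 N, or if a joint passes its speed limit or range.

## Working session

There is one attempt and no reset: what is moved stays moved. The work goes in short steps, Python scripts to look and compute and a tool call to move; the robot and the scene stay as the last step left them, time stands still between calls to the robot, and variables do not carry over. Pictures are saved under pics/ and viewed, at most 10 in all, crops included, and the job is handed in when it is done.

Besides the shell and the picture viewer there is one more tool, called after "Request:" as a command line: name --pt "numbers of a row" for each row, then --argument value for the rest. apply_moves: Moves the arm, as the interface text tells. Scaled input: -1 to 1 covers 150 mm each way for a shift and 120 degrees each way for a turn. Its arguments: {"type":"object","properties":{"linear":{"type":"array"},"yaw":{"type":"array"},"jaw":{"type":"array"}},"required":["linear","yaw","jaw"]}

```bash
mkdir -p pics; ls
cat > h.py <<'E'
import numpy as np, cv2
from bench import env, get_image, boxes_of, masks_of, mark_of
def world(im,px,z=None):
    u,v=px; K=im["K"]; o=np.array(im["origin"]); R=np.array(im["rotation"])
    d=np.array([(u-K[0][2])/K[0][0],(v-K[1][2])/K[1][1],1.0])
    if z is None:
        D=im["depth"][int(round(v)),int(round(u))]; return o+R@(d*D)
    r=R@d; return o+r*(z-o[2])/r[2]
def cloud(im,m):
    v,u=np.nonzero(m&(im["depth"]>0)); K=im["K"]; D=im["depth"][v,u]
    P=np.c_[(u-K[0][2])/K[0][0]*D,(v-K[1][2])/K[1][1]*D,D]
    return np.array(im["origin"])+P@np.array(im["rotation"]).T
def save(im,name,box=None,s=1):
    a=im["image"]
    if box: a=a[box[1]:box[3],box[0]:box[2]]
    cv2.imwrite("pics/"+name,cv2.resize(a[:,:,::-1],None,fx=s,fy=s,interpolation=cv2.INTER_CUBIC))
E
python3 - <<'E'
from h import *
np.set_printoptions(precision=4,suppress=True)
o=env.get_obs(); print(o["time_s"],o["eef_pos"],o["tool_rot"],o["grip_width"],o["ft_force"])
for c in("scene","top"):
    im=get_image(c); save(im,c+"0.png"); print(c,im["origin"])
    for n in("head","cap","tab","spot","holder","probe","probe_tip"):
        for r in mark_of(n,c)[:3]: print(" mark",n,np.round(r["point"],1),round(r["p"],2),world(im,r["point"]))
        if n in("probe","holder","cap"):
            for r in boxes_of(n,c)[:4]: print(" box",n,np.round(r["point"],1),round(r["p"],2),world(im,r["point"]))
E
```

```text
pics
0.0 [ 0.2394 -0.5222  0.2126] [ 0.977   0.2132 -0.0001 -0.0009] 0.09414383835456262 [ 0.3238  0.381  -0.0627]
scene [1.1947 0.776  0.9285]Traceback (most recent call last):
  File "<stdin>", line 7, in <module>
ValueError: it knows: brush, head, holder, jar, piston, probe, probe_tip, spot, spray_can, tab, wrench
```

Run:
```python
from h import *
np.set_printoptions(precision=4,suppress=True)
for c in("scene","top"):
    im=get_image(c); save(im,c+"0.png"); print(c,im["origin"])
    for n in("head","tab","spot","holder","probe","probe_tip"):
        for r in mark_of(n,c)[:3]: print(" mark",n,np.round(r["point"],1),round(r["p"],2),world(im,r["point"]))
        if n in("probe","holder"):
            for r in boxes_of(n,c)[:4]: print(" box",n,np.round(r["point"],1),round(r["p"],2),world(im,r["point"]))
```

```text
scene [1.1947 0.776  0.9285]Traceback (most recent call last):
  File "<stdin>", line 6, in <module>
  File "h.py", line 7, in world
    D=im["depth"][int(round(v)),int(round(u))]; return o+R@(d*D)
                                                         ~^^~~~~
ValueError: matmul: Input operand 1 has a mismatch in its core dimension 0, with gufunc signature (n?,k),(k,m?)->(n?,m?) (size 3 is different from 4)
```

View pics/scene0.png

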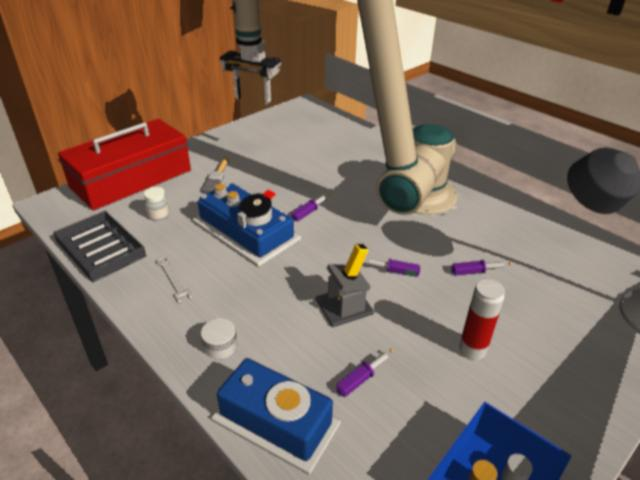

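The scene view shows the yellow probe in the grey holder at about (357,262). The head with the black cap is at (255,208) and its red tab at (268,194). The purple look-alikes lie at (308,208), (400,267), (480,267) and (362,375), and there is a decoy blue block at (275,405). The camera rotation turns out to be a quaternion, so I'll fix the helper.

```bash
sed -i '1a from scipy.spatial.transform import Rotation' h.py; sed -i 's/np.array(im\["rotation"\])/Rotation.from_quat(im["rotation"]).as_matrix()/' h.py
python3 - <<'E'
from h import *
np.set_printoptions(precision=4,suppress=True)
for c in("scene","top"):
    im=get_image(c); save(im,c+"0.png"); print(c,im["origin"],im["rotation"],im["K"][0])
    for n in("head","tab","spot","holder","probe","probe_tip"):
        for r in mark_of(n,c)[:3]: print(" mark",n,np.round(r["point"],1),round(r["p"],2),world(im,r["point"]))
        if n in("probe","holder"):
            for r in boxes_of(n,c)[:4]: print(" box",n,np.round(r["point"],1),round(r["p"],2),world(im,r["point"]))
E
```

```text
scene [1.1947 0.776  0.9285] [ 0.3295  0.8371 -0.4039 -0.166 ] [536.3499   0.     317.5025]
 mark head [247.3 229.8] 0.92 [ 0.5673 -0.1399  0.0766]
 mark tab [270.  192.4] 0.63 [ 0.4692 -0.1632  0.137 ]
 mark spot [258.7 201.9] 0.67 [ 0.5107 -0.1595  0.1279]
 mark holder [347.8 306.2] 0.57 [0.5467 0.2045 0.0422]
 box holder [343.4 296.7] 0.96 [0.5588 0.2003 0.0777]
 mark probe [367.7 365.8] 0.74 [0.6329 0.3456 0.035 ]
 mark probe [483.7 266.4] 0.67 [0.1817 0.3314 0.0272]
 mark probe [347.  304.1] 0.67 [0.5481 0.2029 0.0487]
 box probe [469.3 268.8] 0.98 [0.2116 0.3095 0.0227]
 box probe [396.9 267.2] 0.78 [0.3441 0.1823 0.0244]
 box probe [359.9 375.8] 0.73 [0.6589 0.3487 0.0285]
 box probe [306.7 208.7] 0.73 [ 0.3413 -0.1596  0.0246]
top [0.1081 0.0094 1.793 ] [-0.6862  0.72   -0.0738  0.0727] [594.4052   0.     305.2827]
 mark tab [361.3 222.9] 0.61 [ 0.4823 -0.1631  0.1368]
 mark spot [359.4 211.2] 0.76 [ 0.5198 -0.1612  0.1253]
 mark spot [444.7 174.4] 0.36 [ 0.6358 -0.4324  0.0685]
 mark holder [249.8 223.4] 0.61 [0.5062 0.159  0.0947]
 box holder [252.5 223.5] 0.55 [0.5037 0.1505 0.1022]
 mark probe [257.9 280. ] 0.73 [0.3469 0.1455 0.0306]
 mark probe [244.8 222.6] 0.72 [0.4995 0.1696 0.1362]
 mark probe [358.8 211.7] 0.69 [ 0.5186 -0.1594  0.1244]
 box probe [248.4 284.5] 0.87 [0.3353 0.1745 0.0265]
 box probe [193.7 186.8] 0.74 [0.6478 0.3358 0.0224]
 box probe [204.5 334.6] 0.55 [0.1941 0.3081 0.0224]
 box probe [241.9 224. ] 0.44 [0.4859 0.1737 0.1786]
```

View pics/top0.png

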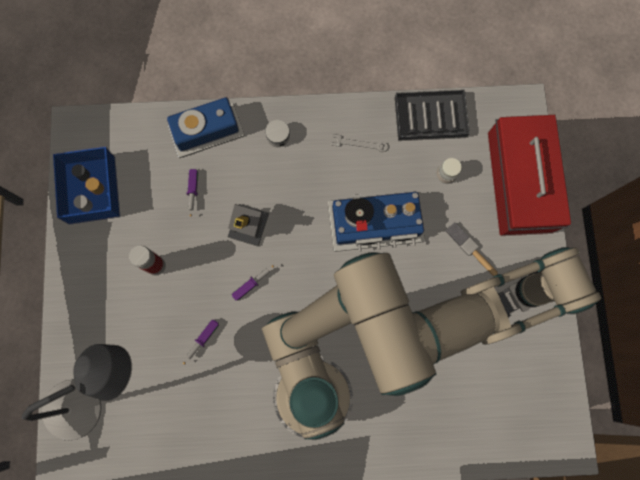

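The top view shows the head's cap at (359,210) with the tab at (361,224), and the yellow probe in its holder at (242,224). These could be mistaken for the probe: purple at (248,284), (193,187) and (205,335), plus one at scene (308,208). I choose the yellow one in the holder. Next I'll take accurate fits and one close crop.

```bash
cat > m.py <<'E'
from h import *
np.set_printoptions(precision=4,suppress=True)
def hsv(im): return cv2.cvtColor(im["image"],cv2.COLOR_RGB2HSV)
def box(c,r): m=np.zeros((480,640),bool); m[c[1]-r:c[1]+r,c[0]-r:c[0]+r]=1; return m
E
python3 - <<'E'
from m import *
I={c:get_image(c) for c in("scene","top")}
C={"scene":((250,215),(357,262)),"top":((377,219),(242,224))}
for c,im in I.items():
    H=hsv(im); h,s,v=H[...,0],H[...,1],H[...,2]
    hb=box(C[c][0],60); pb=box(C[c][1],30)
    P=cloud(im,hb&(h>100)&(h<130)&(s>120)); D=P[(abs(P[:,2]-.086)<.006)]
    r=cv2.minAreaRect((D[:,:2]*1000).astype(np.float32)); print(c,"deck",r,np.median(D[:,2]))
    R=cloud(im,hb&((h<6)|(h>174))&(s>150)); R=R[(R[:,2]>.11)]; print(" red",len(R),R.mean(0),R.min(0),R.max(0))
    W=cloud(im,box(C[c][0],40)&(v>170)&(s<60)); W=W[W[:,2]>.112]; print(" white",len(W),W.mean(0) if len(W) else 0)
    m=pb&(h>18)&(h<35)&(s>140); Y=cloud(im,m); Y=Y[Y[:,2]>.09]; 
    print(" yel",len(Y),Y.mean(0),Y.min(0),Y.max(0)); y,x=np.nonzero(m); print("  px",x.mean(),y.mean())
    u,S,V=np.linalg.svd(Y-Y.mean(0)); print("  axis",V[0]*np.sign(V[0,2]))
    for z0,z1 in((.1,.12),(.12,.14),(.14,.16),(.16,.2)):
        q=Y[(Y[:,2]>z0)&(Y[:,2]<z1)]; print("  ",z0,len(q),q.mean(0) if len(q) else "")
    for r in masks_of("holder",c)[:1]:
        G=cloud(im,r["pixels"]); 
        for lo,hi in((.0,.02),(.085,.12)):
            q=G[(G[:,2]>lo)&(G[:,2]<hi)]; print("  holder",lo,len(q),cv2.minAreaRect((q[:,:2]*1000).astype(np.float32)))
a=I["scene"]["image"][215:335,290:440]; b=I["top"]["image"][190:260,200:290]; a2=I["scene"]["image"][165:265,185:310]
t=lambda x:cv2.resize(x[:,:,::-1],(400,320),interpolation=cv2.INTER_CUBIC)
cv2.imwrite("pics/crop1.png",np.vstack([np.hstack([t(a),t(b)])]))
E
```

```text
scene deck ((519.9078979492188, -216.3638916015625), (115.72933197021484, 249.03883361816406), 3.607891082763672) 0.08461750208654328
 red 78 [ 0.4768 -0.16    0.136 ] [ 0.4598 -0.1783  0.1278] [ 0.4907 -0.1419  0.1403]
 white 11 [ 0.5558 -0.1486  0.1181]
 yel 450 [0.5089 0.1847 0.1435] [0.4838 0.1449 0.091 ] [0.5298 0.1993 0.1808]
  px 355.3938053097345 261.0840707964602
  axis [-0.3109  0.1241  0.9423]
   0.1 80 [0.5188 0.1819 0.1127]
   0.12 117 [0.5139 0.1837 0.1301]
   0.14 119 [0.507  0.1853 0.1501]
   0.16 129 [0.5004 0.1873 0.1706]
  holder 0.0 893 ((525.918701171875, 173.42880249023438), (104.02677154541016, 110.16197204589844), 69.25205993652344)
  holder 0.085 565 ((519.8615112304688, 176.1687774658203), (84.70403289794922, 76.05675506591797), 70.17324829101562)
top deck ((513.0770263671875, -217.91494750976562), (120.9646224975586, 252.97630310058594), 3.4357237815856934) 0.08560460995770192
 red 103 [ 0.476  -0.1623  0.138 ] [ 0.4603 -0.1772  0.1285] [ 0.4921 -0.1472  0.1492]
 white 0 0
 yel 85 [0.4997 0.1745 0.1574] [0.478  0.1624 0.1039] [0.527  0.1929 0.1846]
  px 242.22093023255815 220.8953488372093
  axis [-0.3995  0.1781  0.8993]
   0.1 7 [0.5202 0.1702 0.1119]
   0.12 13 [0.5083 0.1672 0.1298]
   0.14 17 [0.5055 0.1712 0.1494]
   0.16 48 [0.4924 0.1782 0.1744]
  holder 0.0 401 ((522.7830200195312, 170.04293823242188), (99.10041046142578, 112.62267303466797), 69.50008392333984)
  holder 0.085 530 ((516.822021484375, 173.6943359375), (83.8416976928711, 74.58152770996094), 70.48750305175781)
```

View pics/crop1.png

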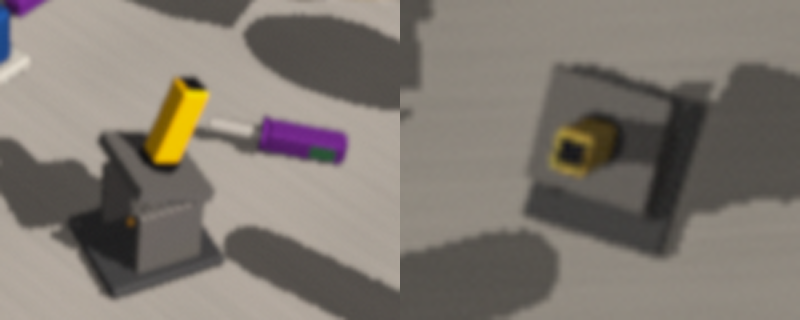

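The crop confirms the yellow handle in the holder, leaning toward the robot and slightly left, with a purple one lying behind it. The measured geometry agrees:
- **Holder:** yaw about -20.5°, mouth at about (0.5235, 0.171, 0.100).
- **Tab:** centre at about (0.476, -0.161, 0.137), so the tilt is about 0.21 rad.

I'll move to above the tab with the jaws shut.

Request:
apply_moves --pt "0.4 -0.26 0" --pt "0.8 -0.52 0" --pt "0.8 -0.52 0" --pt "0.8 -0.52 0" --pt "0.8 -0.52 0" --pt "0.8 -0.52 0" --pt "0.8 -0.52 0" --pt "0.8 -0.52 0" --pt "0.8 -0.52 0" --pt "0.8 -0.52 0" --yaw '[0, 0, 0, 0, 0, 0, 0, 0, 0, 0]' --jaw '[1, 1, 1, 1, 1, 1, 1, 1, 1, 1]'

```text
time_s: 2.55
eef_pos: [0.3162, -0.4019, 0.2135]
tool_rot: [0.977, 0.213, 0.0, 0.0]
ft_force: [0.2, -0.2, 0.7]
grip_width: 0.0009
finger_force: 0.0
```

Request:
apply_moves --pt "0.4 -0.26 0" --pt "0.8 -0.52 0" --pt "0.8 -0.52 0" --pt "0.8 -0.52 0" --pt "0.8 -0.52 0" --pt "0.8 -0.52 0" --pt "0.8 -0.52 0" --pt "0.8 -0.52 0" --pt "0.8 -0.52 0" --pt "0.8 -0.52 0" --yaw '[0, 0, 0, 0, 0, 0, 0, 0, 0, 0]' --jaw '[1, 1, 1, 1, 1, 1, 1, 1, 1, 1]'

```text
time_s: 3.8
eef_pos: [0.3927, -0.281, 0.2135]
tool_rot: [0.977, 0.213, -0.0, 0.0]
ft_force: [-0.1, -0.4, -0.9]
grip_width: 0.0005
finger_force: 0.0
```

Request:
apply_moves --pt "0.4 -0.26 0" --pt "0.8 -0.51 0.1" --pt "0.8 -0.51 0.2" --pt "0.8 -0.51 0.2" --pt "0.8 -0.51 0.2" --pt "0.8 -0.51 0.2" --pt "0.8 -0.51 0.2" --pt "0.8 -0.51 0.2" --pt "0.8 -0.51 0.2" --pt "0.8 -0.51 0.2" --yaw '[0, 0, 0, 0, 0, 0, 0, 0, 0, 0]' --jaw '[1, 1, 1, 1, 1, 1, 1, 1, 1, 1]'

```text
time_s: 5.05
eef_pos: [0.47, -0.1615, 0.1835]
tool_rot: [0.977, 0.213, 0.0, 0.0]
ft_force: [0.3, -0.2, 0.3]
grip_width: 0.0003
finger_force: 0.0
```

Request:
apply_moves --pt "0 0 0.1" --pt "0 0 0.18" --pt "0 0 0.22" --pt "0 0 0.25" --pt "0 0 0.28" --pt "0 0 0.31" --pt "0 0 0.33" --pt "0 0 0.35" --pt "0 0 0.365" --pt "0 0 0.375" --yaw '[0, 0, 0, 0, 0, 0, 0, 0, 0, 0]' --jaw '[1, 1, 1, 1, 1, 1, 1, 1, 1, 1]'

```text
time_s: 6.3
eef_pos: [0.4699, -0.1615, 0.1271]
tool_rot: [0.977, 0.213, -0.0, 0.0]
ft_force: [-3.0, -0.6, 2.9]
grip_width: 0.0004
finger_force: 1.7
```

Moving force is about 3–4 N, so contact is right. Next, 1 mm steps into the stop.

Request:
apply_moves --pt "0 0 0.004" --pt "0 0 0.007" --pt "0 0 0.01" --pt "0 0 0.01" --pt "0 0 0.013" --pt "0 0 0.013" --pt "0 0 0.016" --pt "0 0 0.016" --pt "0 0 0.016" --pt "0 0 0.016" --yaw '[0, 0, 0, 0, 0, 0, 0, 0, 0, 0]' --jaw '[1, 1, 1, 1, 1, 1, 1, 1, 1, 1]'

```text
time_s: 7.55
eef_pos: [0.47, -0.1615, 0.126]
tool_rot: [0.977, 0.213, 0.0, 0.0]
ft_force: [-4.6, -0.8, 10.5]
grip_width: 0.0003
finger_force: 5.1
```

Request:
apply_moves --pt "0 0 0.004" --pt "0 0 0.007" --pt "0 0 0.007" --pt "0 0 0.007" --pt "0 0 0.007" --pt "0 0 0.007" --pt "0 0 0.007" --pt "0 0 0.007" --pt "0 0 0.007" --pt "0 0 0.007" --yaw '[0, 0, 0, 0, 0, 0, 0, 0, 0, 0]' --jaw '[1, 1, 1, 1, 1, 1, 1, 1, 1, 1]'

```text
time_s: 8.8
eef_pos: [0.47, -0.1615, 0.1258]
tool_rot: [0.977, 0.213, 0.0, 0.001]
ft_force: [-6.3, 0.7, 15.7]
grip_width: 0.0006
finger_force: 7.8
```

Home: the TCP is at 0.126, so the cap top is at 118 mm, with 16 N against the stop. I'll rise and go over to the probe, turning so the jaws close across the lean plane.

Request:
apply_moves --pt "0 0 -0.4" --pt "0 0 -0.8" --pt "0.1 -0.2 -0.85" --pt "0.3 -0.5 -0.85" --pt "0.585 -0.972 -0.85" --pt "0.585 -0.972 -0.85" --pt "0.585 -0.972 -0.85" --pt "0.585 -0.972 -0.85" --pt "0.585 -0.972 -0.85" --pt "0.585 -0.972 -0.85" --yaw '[0, 0, 0, 0, 0, 0, 0, 0, 0, 0]' --jaw '[1, 1, 1, -1, -1, -1, -1, -1, -1, -1]'

```text
time_s: 10.05
eef_pos: [0.4891, 0.0068, 0.2512]
tool_rot: [0.977, 0.212, 0.0, 0.0]
ft_force: [0.8, -0.2, 0.8]
grip_width: 0.0669
finger_force: 0.0
```

Request:
apply_moves --pt "0.3 -0.5 0" --pt "0.585 -0.972 0" --pt "0.585 -0.972 0" --pt "0.585 -0.972 0" --pt "0.585 -0.972 0" --pt "0.585 -0.972 0" --pt "0.585 -0.972 0" --pt "0.585 -0.972 0" --pt "0.585 -0.972 0" --pt "0.585 -0.972 0" --yaw '[0.05, 0.1, 0.15, 0.2, 0.25, 0.3, 0.35, 0.376, 0.376, 0.376]' --jaw '[-1, -1, -1, -1, -1, -1, -1, -1, -1, -1]'

```text
time_s: 11.3
eef_pos: [0.5081, 0.1765, 0.2512]
tool_rot: [0.984, -0.178, 0.0, 0.0]
ft_force: [0.4, -0.2, 0.7]
grip_width: 0.0936
finger_force: 0.0
```

Run:
```python
from m import *
o=env.get_obs(); print(o["joints"])
for c in("scene","top"):
    im=get_image(c); save(im,c+"1.png")
    for n,z in(("spot",.118),("tab",.118)):
        for r in mark_of(n,c)[:2]: print(c,n,np.round(r["point"],1),round(r["p"],2),world(im,r["point"],z),world(im,r["point"]))
    if c=="scene":
        s=im["image"][160:260,190:315]
        t=lambda x:cv2.resize(x[:,:,::-1],(500,400),interpolation=cv2.INTER_CUBIC); cv2.imwrite("pics/cap1.png",t(s))
```

```text
[ 0.205   0.2005  1.5147 -0.0001  1.4264  2.1333]
scene spot [259.1 204.2] 0.61 [ 0.5081 -0.162   0.118 ] [ 0.5092 -0.1605  0.1193]
scene tab [260.4 206.5] 0.68 [ 0.5121 -0.1515  0.118 ] [ 0.5114 -0.1525  0.1172]
scene tab [269.9 200.3] 0.63 [ 0.4758 -0.1569  0.118 ] [ 0.476  -0.1566  0.1183]
top spot [357.8 213.6] 0.58 [ 0.5147 -0.1568  0.118 ] [ 0.5145 -0.1567  0.1187]
top spot [443.5 173.9] 0.48 [ 0.6224 -0.4163  0.118 ] [ 0.6409 -0.4316  0.0578]
top tab [360.4 227.8] 0.97 [ 0.4722 -0.1615  0.118 ] [ 0.4736 -0.1622  0.1115]
top tab [245.6 221.5] 0.36 [0.5069 0.169  0.118 ] [0.5042 0.1679 0.1297]
```

View pics/scene1.png

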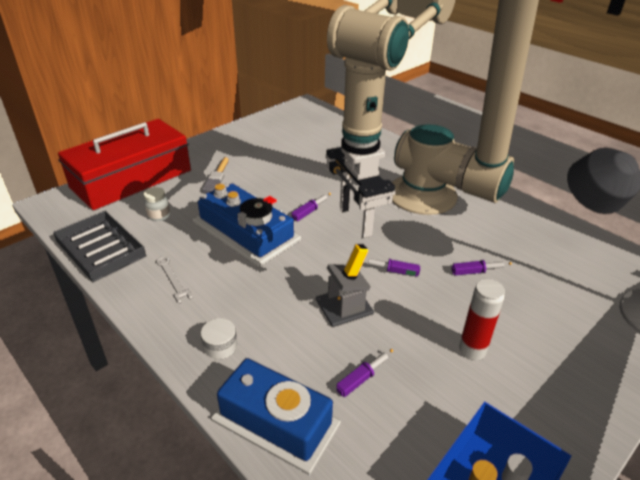

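The scene view shows the cap flat now, with the tab at about (270,200) and z 0.118, and the open gripper above the yellow probe. I'll descend and close.

Request:
apply_moves --pt "0 0 0.2" --pt "0 0 0.4" --pt "0 0 0.55" --pt "0 0 0.7" --pt "0 0 0.78" --pt "0 0 0.78" --pt "0 0 0.78" --pt "0 0 0.78" --pt "0 0 0.78" --pt "0 0 0.78" --yaw '[0, 0, 0, 0, 0, 0, 0, 0, 0, 0]' --jaw '[-1, -1, -1, -1, -1, -1, 0, 0.2, 0.2, 0.2]'

```text
time_s: 12.85
eef_pos: [0.5082, 0.1769, 0.1346]
tool_rot: [0.984, -0.178, 0.0, -0.0]
ft_force: [-0.4, -0.5, 0.4]
grip_width: 0.057
finger_force: 0.0
```

Request:
apply_moves --pt "0 0 0" --pt "0 0 0" --pt "0 0 0" --pt "0 0 0" --pt "0 0 0" --pt "0 0 0" --pt "0 0 0" --pt "0 0 0" --pt "0 0 0" --pt "0 0 0" --yaw '[0, 0, 0, 0, 0, 0, 0, 0, 0, 0]' --jaw '[0.4, 0.6, 1, 1, 1, 1, 1, 1, 1, 1]'

```text
time_s: 14.1
eef_pos: [0.508, 0.1769, 0.1343]
tool_rot: [0.984, -0.178, 0.0, -0.0]
ft_force: [-0.3, 0.5, -0.3]
grip_width: 0.0241
finger_force: 30.0
```

The grip is good at 24.1 mm. I'll draw out 60 mm along the lean, leaving only the plunger in the hole. That lets me use the hole's rim to swing the probe upright in the pads.

Request:
apply_moves --pt "-0.01 0 -0.028" --pt "-0.025 0 -0.069" --pt "-0.04 0 -0.11" --pt "-0.055 0 -0.151" --pt "-0.07 0 -0.192" --pt "-0.085 0 -0.233" --pt "-0.1 0 -0.274" --pt "-0.115 0 -0.316" --pt "-0.13 0 -0.357" --pt "-0.137 0 -0.376" --yaw '[0, 0, 0, 0, 0, 0, 0, 0, 0, 0]' --jaw '[1, 1, 1, 1, 1, 1, 1, 1, 1, 1]'

```text
time_s: 15.35
eef_pos: [0.4885, 0.1838, 0.1912]
tool_rot: [0.984, -0.178, 0.0, 0.0]
ft_force: [-0.4, -0.2, -1.3]
grip_width: 0.024
finger_force: 30.0
```

```bash
python3 - <<'E'
from m import *
im=get_image("scene"); save(im,"s2.png",(290,170,440,330),4)
im=get_image("scene"); h,s,v=cv2.split(hsv(im)); m=box((350,250),45)&(h>18)&(h<35)&(s>140); Y=cloud(im,m);Y=Y[Y[:,2]>.1]
print(len(Y),Y.mean(0),Y.min(0),Y.max(0))
E
cd pics; python3 -c "
import cv2;a=cv2.imread('s2.png');cv2.imwrite('s2.png',cv2.resize(a,(560,597)))"
```

```text
202 [0.4949 0.1859 0.1856] [0.47   0.1685 0.1597] [0.5318 0.2051 0.293 ]
```

View pics/s2.png

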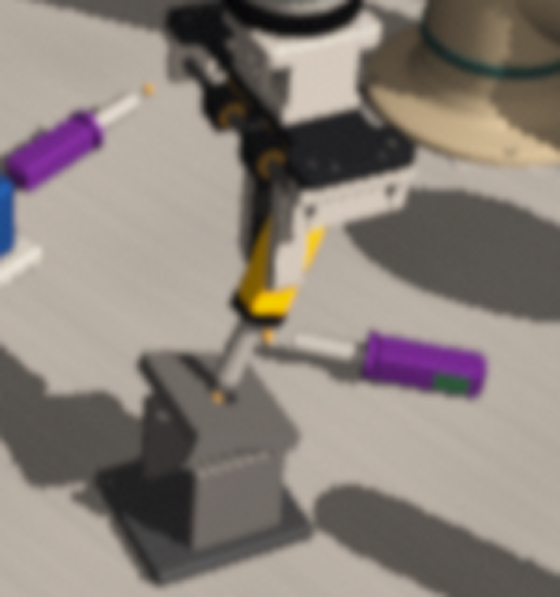

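The picture shows the probe held with its lean, nose out, and the brass plunger still in the hole. Next I'll sweep toward holder +x so the rim turns it upright.

Request:
apply_moves --pt "0.03 0 -0.01" --pt "0.06 0 -0.02" --pt "0.09 0 -0.03" --pt "0.12 0 -0.04" --pt "0.15 0 -0.04" --pt "0.18 0 -0.04" --pt "0.21 0 -0.04" --pt "0.24 0 -0.04" --pt "0.27 0 -0.04" --pt "0.285 0 -0.04" --yaw '[0, 0, 0, 0, 0, 0, 0, 0, 0, 0]' --jaw '[1, 1, 1, 1, 1, 1, 1, 1, 1, 1]'

```text
time_s: 16.7
eef_pos: [0.5286, 0.1693, 0.1972]
tool_rot: [0.984, -0.178, -0.0, -0.0]
ft_force: [-5.1, 4.1, -1.1]
grip_width: 0.0234
finger_force: 30.0
```

Run:
```python
from m import *
im=get_image("scene"); cv2.imwrite("pics/s3.png",cv2.resize(im["image"][170:330,290:440,::-1],(560,597),interpolation=cv2.INTER_CUBIC))
o=env.get_obs(); print(o["ft_force"],o["moment"],o["finger_force"])
```

```text
[-4.8138  2.778  -0.748 ] [ 0.748   1.3853 -0.0339] 29.999476075172424
```

View pics/s3.png

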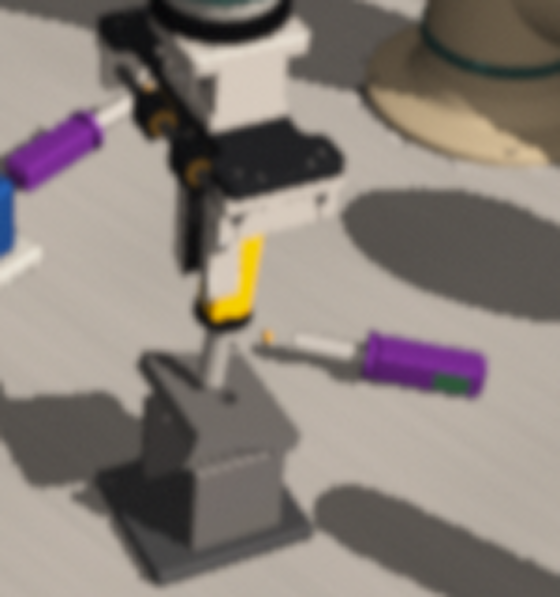

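```bash
cat >> m.py <<'E'
def proj(im,p):
    q=Rotation.from_quat(im["rotation"]).as_matrix().T@(np.array(p)-np.array(im["origin"])); k=im["K"]@(q/q[2]); return k[:2]
def lean(im,o,d=48,phis=(-.1,-.05,0,.05,.1,.15,.2)):
    T=Rotation.from_quat(o["tool_rot"]).as_matrix(); G=np.array(o["eef_pos"])-.011*T[:,2]
    for f in phis:
        a=T[:,2]*np.cos(f)+T[:,0]*np.sin(f) # down axis; f>0 = top leaning to tool -x
        print(f,[np.round(proj(im,G+a*s/1000),1) for s in(d,d+50,d+72)])
E
python3 - <<'E'
from m import *
im=get_image("scene"); lean(im,env.get_obs())
m=im["image"].astype(int)
g=cv2.cvtColor(im["image"],cv2.COLOR_RGB2GRAY)
for r in range(252,282,2): print(r,g[r,335:365])
for c in("scene","top"):
    for r in mark_of("probe_tip",c)[:4]: print(c,r["point"],round(r["p"],2))
E
```

```text
-0.1 [array([346.4, 255.4]), array([347.5, 271.6]), array([347.9, 278.5])]
-0.05 [array([345.5, 255.8]), array([345.5, 272.3]), array([345.5, 279.3])]
0 [array([344.5, 256.1]), array([343.5, 272.9]), array([343.1, 280. ])]
0.05 [array([343.5, 256.3]), array([341.6, 273.4]), array([340.8, 280.6])]
0.1 [array([342.5, 256.5]), array([339.6, 273.8]), array([338.4, 281.2])]
0.15 [array([341.5, 256.7]), array([337.7, 274.2]), array([336. , 281.6])]
0.2 [array([340.6, 256.8]), array([335.7, 274.4]), array([333.7, 281.9])]
252 [174 175 177 178 175 158 111  55  33  50  78 112 156 183 191 193 194 194
 194 192 187 180 165 168 175 176 175 175 176 176]
254 [176 176 175 176 174 165 129  77  34  28  55 102 154 178 176 164 157 158
 154 142 116 107 127 161 176 177 177 177 176 176]
256 [177 176 176 176 176 175 163 134  93  56  37  46  72  85  77  57  43  41
  40  44  62 100 143 167 176 178 178 177 178 177]
258 [178 178 177 176 177 177 176 173 160 129  87  59  53  50  53  62  72  82
  98 119 141 160 172 173 170 165 171 177 178 177]
260 [179 179 178 177 177 178 176 176 167 140 104  91 100 117 136 151 15
[... 673 characters left out ...]
 175 176 176 176]
272 [103 104 100  93  80  61  52  51  66  92 123 146 163 166 147 121 110 108
 107 106 108 108 108 111 120 143 165 175 176 177]
274 [ 89 101 106 107 104  96  86  80  81  90 106 114 119 118 107  95  94  98
 103 106 107 107 107 108 108 118 137 157 171 176]
276 [ 62  81  98 105 107 107 107 106 106 106 107 106 104  97  86  74  66  72
  89 102 107 108 108 107 107 108 111 120 141 165]
278 [ 49  57  74  93 104 107 107 107 108 107 108 107 105 104  98  92  89  92
 100 105 106 107 108 108 107 108 107 109 118 136]
280 [ 51  48  53  68  88 100 107 107 107 107 107 107 107 108 107 106 108 107
 107 107 107 108 107 108 108 106 107 107 108 111]
top [375.6, 225.6] 0.53
top [242.3, 221.1] 0.38
```

```bash
cat >> m.py <<'E'
def fit3(im,o,zr,tag=""):
    T=Rotation.from_quat(o["tool_rot"]).as_matrix(); p=np.array(o["eef_pos"])
    P=cloud(im,np.ones((480,640),bool)); Q=(P-p)@T  # tool coords
    k=(Q[:,2]>zr[0])&(Q[:,2]<zr[1])&(abs(Q[:,0])<.035)&(abs(Q[:,1])<.022); Q=Q[k]
    zs=np.arange(zr[0],zr[1],.008)
    for a in zs:
        q=Q[(Q[:,2]>=a)&(Q[:,2]<a+.008)]
        if len(q)>3: print(tag,round(a,3),len(q),"x[mm] med,min,max",np.round(1e3*np.percentile(q[:,0],(50,5,95)),1),"y",np.round(1e3*np.percentile(q[:,1],(50,5,95)),1))
E
python3 - <<'E'
from m import *
o=env.get_obs()
for c in("scene","top"): fit3(get_image(c),o,(.0,.085),c)
E
```

```text
scene 0.0 36 x[mm] med,min,max [  2.8 -24.2  11.2] y [ -9.4 -15.3  18.3]
scene 0.008 30 x[mm] med,min,max [ -7.8 -23.2   9.4] y [-11.2 -13.8  14.9]
scene 0.016 36 x[mm] med,min,max [-10.  -22.    0.1] y [-11.  -12.9  -3.6]
scene 0.024 65 x[mm] med,min,max [ -1.9 -19.4   6.5] y [-10.4 -16.1   4.6]
scene 0.032 19 x[mm] med,min,max [-10.3 -26.2   4.4] y [-13.1 -16.5  -4.3]
scene 0.04 9 x[mm] med,min,max [ -5.2 -11.7  -1.6] y [-5.9 -8.5 -1.9]
scene 0.048 19 x[mm] med,min,max [ -4.7 -13.8  -1.3] y [-5.2 -8.1 -0.7]
scene 0.056 23 x[mm] med,min,max [ -5.1 -12.   -0.4] y [-4.9 -7.3  5.2]
scene 0.064 18 x[mm] med,min,max [ -2.6 -12.1   0.5] y [-5.4 -7.9 -0.3]
scene 0.072 24 x[mm] med,min,max [ -5.  -11.9   1.6] y [-5.3 -7.8 -1. ]
scene 0.08 18 x[mm] med,min,max [ 1.2 -8.1 22.3] y [ -5.2 -14.8  12.6]
top 0.0 5 x[mm] med,min,max [-27.7 -28.  -18.5] y [11.4  1.  12.8]
top 0.016 9 x[mm] med,min,max [-21.4 -26.3 -10. ] y [12.6  4.2 15.3]
top 0.024 22 x[mm] med,min,max [-25.3 -29.9  -8.2] y [12.1 -2.7 16.7]
top 0.032 4 x[mm] med,min,max [-16.4 -24.8 -10.7] y [14.7 -4.6 17.9]
top 0.08 5 x[mm] med,min,max [ 3.7 -2.4 10. ] y [15.8 11.8 19.7]
```

The axis sits about 7–10 mm toward -x in the pads and still leans about 0.08 rad. I'll push on about 9 mm, then back off, lift clear and measure.

Request:
apply_moves --pt "0.015 0 0" --pt "0.03 0 0" --pt "0.045 0 0" --pt "0.06 0 0" --pt "0.06 0 0" --pt "0.05 0 0" --pt "0.03 0 -0.1" --pt "0.03 0 -0.3" --pt "0.03 0 -0.5" --pt "0.03 0 -0.5" --yaw '[0, 0, 0, 0, 0, 0, 0, 0, 0, 0]' --jaw '[1, 1, 1, 1, 1, 1, 1, 1, 1, 1]'

```text
time_s: 18.25
eef_pos: [0.5369, 0.167, 0.276]
tool_rot: [0.984, -0.178, 0.006, -0.001]
ft_force: [-0.7, 0.5, -1.8]
grip_width: 0.0234
finger_force: 30.0
```

Run:
```python
from m import *
o=env.get_obs(); im=get_image("scene"); fit3(im,o,(-.045,.115),"s"); np.save("s4.npy",im["image"])
lean(im,o,47)
cv2.imwrite("pics/s4.png",cv2.resize(im["image"][150:290,290:420,::-1],(557,600),interpolation=cv2.INTER_CUBIC))
```

```text
s -0.045 37 x[mm] med,min,max [ 8.2 -2.  11.9] y [ 12.3 -21.8  20.2]
s -0.037 59 x[mm] med,min,max [  3.1 -26.6  11.1] y [ -8.7 -19.7  18.5]
s -0.029 62 x[mm] med,min,max [  2.1 -26.   11.6] y [-10.1 -21.6  17.1]
s -0.021 55 x[mm] med,min,max [  2.7 -26.2  11.5] y [-10.4 -21.6  15.8]
s -0.013 46 x[mm] med,min,max [  4.8 -26.9  11.3] y [ -0.3 -20.2  17.3]
s -0.005 52 x[mm] med,min,max [  0.  -26.1  11. ] y [-10.7 -21.3  15.7]
s 0.003 41 x[mm] med,min,max [ -2.1 -26.4  11. ] y [-10.7 -16.9  17. ]
s 0.011 36 x[mm] med,min,max [-15.2 -25.7  -2.5] y [-11.3 -14.2  -7.6]
s 0.019 40 x[mm] med,min,max [-12.1 -25.   -1.3] y [-10.6 -12.8  -3.2]
s 0.027 79 x[mm] med,min,max [ -7.1 -26.8   1.8] y [-11.1 -17.8   4.7]
s 0.035 4 x[mm] med,min,max [-14.2 -21.7  -7. ] y [-11.  -15.7  -5.3]
s 0.043 22 x[mm] med,min,max [ -9.7 -17.3  -6.4] y [-6.  -8.4  0.1]
s 0.051 19 x[mm] med,min,max [-10.1 -18.   -5.9] y [-5.6 -9.4  0.8]
s 0.059 25 x[mm] med,min,max [ -8.9 -19.1  -5.2] y [-4.4 -7.6  2.1]
s 0.067 25 x[mm] med,min,max [-10.3 -16.7  -4.6] y [-6.2 -9.1 -0.6]
s 0.075 18 x[mm] med,min,max [ -8.3 -18.3  -5.4] y [-4.5 -9.7 -0.6]
s 0.099 9 x[mm] med,min,max [-12.1 -13.9  -9.3] y [-1.4 -2.3  1.8]
-0.1 [array([344.5, 227.9]), array([345.4, 245.7]), array([345.8, 253.2])]
-0.05 [array([343.5, 228.2]), array([343.4, 246.4]), array([343.4, 254. ])]
0 [array([342.5, 228.5]), array([341.4, 246.9]), array([340.9, 254.7])]
0.05 [array([341.5, 228.7]), array([339.3, 247.4]), array([338.4, 255.3])]
0.1 [array([340.5, 228.9]), array([337.3, 247.8]), array([336. , 255.8])]
0.15 [array([339.5, 229. ]), array([335.3, 248.1]), array([333.5, 256.2])]
0.2 [array([338.5, 229.1]), array([333.3, 248.3]), array([331.1, 256.4])]
```

View pics/s4.png

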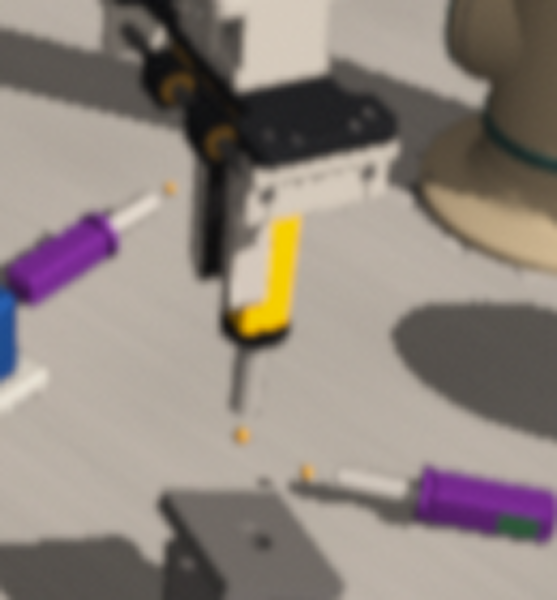

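The picture shows the probe upright in the jaws, clear of the holder, with its tip near crop (241,435). By depth the axis is within about 0.02 rad and sits about 12–13 mm toward tool -x. Next I'll locate the spot precisely.

Run:
```python
from m import *
for c,ctr in(("scene",(258,206)),("top",(358,213))):
    im=get_image(c); h,s,v=cv2.split(hsv(im)); o=[]
    B=box(ctr,16)
    P=cloud(im,np.ones((480,640),bool)).reshape(-1,3) if (im["depth"]>0).all() else None
    x0,y0=ctr[0]-16,ctr[1]-16
    print(c); print(v[y0+4:y0+28,x0:x0+32])
    red=B&((h<8)|(h>172))&(s>130)&(v>90); y,x=np.nonzero(red); print("red",len(x),world(im,(x.mean(),y.mean()),.118), sorted(set(zip(x.tolist(),y.tolist())))[:0])
    # black disc
    lab=B&(v<60); y,x=np.nonzero(lab); print("black",len(x))
    for r in masks_of("spot",c)[:2]: print("mask",r["p"],r["pixels"].sum(),world(im,r["point"],.118))
```

```text
scene
[[132 132 129 128 130 131 134 135 138 145 154 161 175 179 179 179 178 178
  178 179 179 180 180 182 182 184 185 185 184 183 181 181]
 [133 133 133 130 131 131 131 134 133 136 141 149 159 168 174 177 177 177
  178 177 179 179 180 182 185 190 195 198 195 189 184 183]
 [133 134 133 134 133 132 130 128 128 129 129 133 141 147 152 162 166 168
  168 169 172 176 182 189 196 203 208 210 208 202 195 190]
 [134 134 134 133 133 130 126 122 116 112 108 107 109 110 110 123 133 136
  138 143 152 164 184 203 211 215 217 219 218 215 209 204]
 [133 133 132 130 126 119 109 102  93  81  73  71  68  65  63  69  79  83
   86  96 114 150 191 215 220 221 221 221 222 221 220 217]
 [132 130 127 119 107  92  77  67  55  46  40  37  37  34  32  33  36  36
   41  51  78 135 190 214 220 222 223 222 223 224 225 226]
 [129 121 107  92  75  56  44  34  29  24  23  22  23  22  23  25  25  25
   25  30  55 109 164 194 208 217 223 224 225 226 228 231]
 [117  99  75  57  41  31  24  22  22  21  21  21  23  28  36  44  46  42
   36  31  36  68 109 145 173 197 211 215 217 225 231 234]
 [ 91  66  44  31  23  22  21 
[... 4767 characters left out ...]
30  29  29  29  28  28
   27  27  32  29  32  30  31  31  34  29  33  46  59  65]
 [103 102 103 103  98  78  54  36  28  30  30  32  30  31  30  27  27  27
   28  30  35  35  34  35  30  30  31  29  42  54  63  64]
 [105 104 103 104 105  97  78  53  38  31  31  30  30  30  39  45  49  52
   47  48  54  59  55  57  39  31  30  41  49  62  65  63]
 [103 104 105 104 104 104  96  78  59  44  31  27  30  42  69  92 100 103
   94  88  82  82  82  84  51  31  39  52  61  65  64  65]
 [104 103 104 104 104 104 101  97  87  65  45  38  38  63 106 139 143 143
  129 116 103 101 105 108  64  46  53  60  65  65  64  64]]
red 55 [ 0.4781 -0.1621  0.118 ] []
black 587
mask 0.56 701 [ 0.5122 -0.1526  0.118 ]
```

Run:
```python
from m import *
for c,(x0,x1,y0,y1) in(("scene",(252,264,199,211)),("top",(354,366,209,221))):
    im=get_image(c); v=hsv(im)[...,2].astype(float)[y0:y1,x0:x1]; w=np.clip(v-40,0,None); Y,X=np.mgrid[y0:y1,x0:x1]
    p=((w*X).sum()/w.sum(),(w*Y).sum()/w.sum()); print(c,p,world(im,p,.118))
```

```text
scene (np.float64(258.1296296296296), np.float64(204.66292735042734)) [ 0.5113 -0.1621  0.118 ]
top (np.float64(359.1053703703704), np.float64(214.335)) [ 0.5123 -0.1604  0.118 ]
```

The spot is at about (0.512, -0.161) and both cameras agree. I'll carry the probe over.

Request:
apply_moves --pt "0.05 0.15 0" --pt "0.1 0.3 0" --pt "0.15 0.45 0" --pt "0.2 0.6 0" --pt "0.25 0.75 0" --pt "0.3 0.9 0" --pt "0.33 1.0 0" --pt "0.33 1.0 0" --pt "0.33 1.0 0" --pt "0.33 1.0 0" --yaw '[0, 0, 0, 0, 0, 0, 0, 0, 0, 0]' --jaw '[1, 1, 1, 1, 1, 1, 1, 1, 1, 1]'

```text
time_s: 19.85
eef_pos: [0.5269, 0.0104, 0.2716]
tool_rot: [0.984, -0.177, -0.0, -0.0]
ft_force: [-0.6, 0.6, -1.1]
grip_width: 0.0234
finger_force: 30.0
```

Request:
apply_moves --pt "0.05 0.15 0" --pt "0.1 0.3 0" --pt "0.15 0.45 0" --pt "0.2 0.6 0" --pt "0.25 0.75 0" --pt "0.3 0.9 0" --pt "0.33 1.0 0" --pt "0.33 1.0 0" --pt "0.33 1.0 0" --pt "0.33 1.0 0" --yaw '[0, 0, 0, 0, 0, 0, 0, 0, 0, 0]' --jaw '[1, 1, 1, 1, 1, 1, 1, 1, 1, 1]'

```text
time_s: 21.1
eef_pos: [0.5208, -0.1473, 0.2717]
tool_rot: [0.984, -0.177, 0.0, -0.0]
ft_force: [0.3, -0.3, -1.0]
grip_width: 0.0235
finger_force: 30.0
```

Request:
apply_moves --pt "0.02 0.05 0" --pt "0.03 0.1 0" --pt "0.03 0.107 -0.0" --pt "0.03 0.107 0.05" --pt "0.03 0.107 0.1" --pt "0.03 0.107 0.15" --pt "0.03 0.107 0.19" --pt "0.03 0.107 0.19" --pt "0.03 0.107 0.19" --pt "0.03 0.107 0.19" --yaw '[0, 0, 0, 0, 0, 0, 0, 0, 0, 0]' --jaw '[1, 1, 1, 1, 1, 1, 1, 1, 1, 1]'

```text
time_s: 22.35
eef_pos: [0.5195, -0.1649, 0.2435]
tool_rot: [0.984, -0.178, 0.0, 0.0]
ft_force: [0.7, -0.8, -2.7]
grip_width: 0.0237
finger_force: 30.0
```

Run:
```python
from m import *
o=env.get_obs(); print(o["eef_pos"],o["ft_force"]); im=get_image("scene"); fit3(im,o,(-.03,.118),"s")
for r in mark_of("probe_tip","scene")[:3]: print(r["point"],r["p"],world(im,r["point"]))
for r in mark_of("spot","scene")[:2]: print("spot",r["point"],r["p"])
T=Rotation.from_quat(o["tool_rot"]).as_matrix()
for x in(-.014,-.012,-.010): print(x,proj(im,np.array(o["eef_pos"])+T@[x,0,.108]))
cv2.imwrite("pics/s5.png",cv2.resize(im["image"][125:245,200:330,::-1],(650,600),interpolation=cv2.INTER_CUBIC))
```

```text
[ 0.5195 -0.1649  0.2435] [ 0.7432 -0.7577 -2.7083]
s -0.03 44 x[mm] med,min,max [ -8.8 -28.2  11.7] y [-11.5 -21.   15.4]
s -0.022 40 x[mm] med,min,max [-13.5 -28.   11.6] y [-11.8 -20.6  14.7]
s -0.014 37 x[mm] med,min,max [ -4.5 -27.7  11.4] y [-10.4 -21.   14.2]
s -0.006 35 x[mm] med,min,max [-13.6 -25.5  11.8] y [-11.  -17.2  19. ]
s 0.002 32 x[mm] med,min,max [-14.7 -27.2  10.8] y [-11.4 -16.9  13.7]
s 0.01 30 x[mm] med,min,max [-12.8 -24.4  -1.8] y [-12.1 -14.1  -6.3]
s 0.018 31 x[mm] med,min,max [-11.  -27.1  -1.8] y [-10.  -14.2   1.6]
s 0.026 51 x[mm] med,min,max [ -9.5 -26.3   0.8] y [ -9.9 -18.    1.8]
s 0.034 9 x[mm] med,min,max [-13.8 -27.4  -0.4] y [-13.2 -16.   -5.9]
s 0.042 15 x[mm] med,min,max [-11.3 -18.3  -6.8] y [ -6.4 -10.   -2.8]
s 0.05 20 x[mm] med,min,max [-12.8 -19.   -5.9] y [-4.7 -9.9 -1.7]
s 0.058 12 x[mm] med,min,max [ -9.7 -16.8  -6.4] y [-6.4 -8.2 -2.2]
s 0.066 17 x[mm] med,min,max [-11.6 -17.7  -6. ] y [-6.  -9.5  0.6]
s 0.074 18 x[mm] med,min,max [-10.6 -17.4  -5.6] y [-5.1 -8.7 -0.6]
s 0.082 4 x[mm] med,min,max [-10.2 -16.3  -5.2] y [-4.9 -7.2 -3. ]
s 0.098 7 x[mm] med,min,max [-11.9 -15.4  -9. ] y [-1.9 -3.4  4.3]
spot [262.8, 206.8] 0.84
-0.014 [259.681  198.7768]
-0.012 [258.9463 198.9384]
-0.01 [258.211  199.1002]
```

View pics/s5.png

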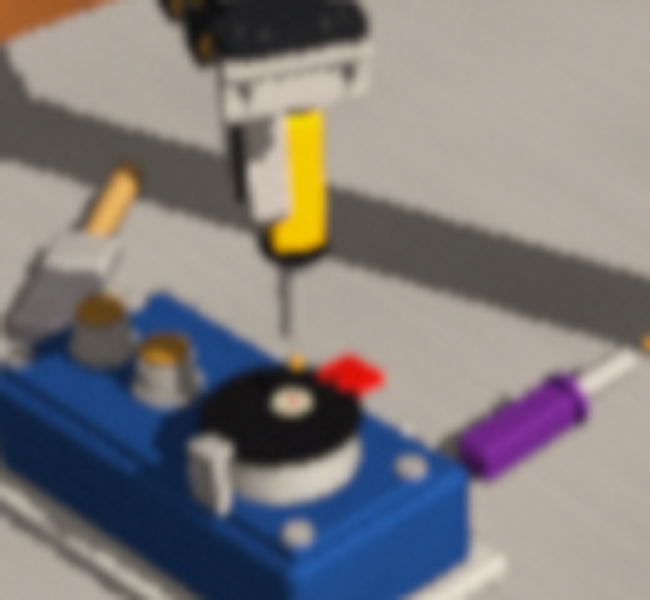

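The view shows the probe upright, with its tip at about (259,197) above the white spot at (258,205). I'll shift 3.5 mm and descend part way into the spring.

Request:
apply_moves --pt "0.023 -0.005 0" --pt "0.023 -0.005 0" --pt "0.023 -0.005 0.04" --pt "0.023 -0.005 0.07" --pt "0.023 -0.005 0.095" --pt "0.023 -0.005 0.11" --pt "0.023 -0.005 0.125" --pt "0.023 -0.005 0.135" --pt "0.023 -0.005 0.135" --pt "0.023 -0.005 0.135" --yaw '[0, 0, 0, 0, 0, 0, 0, 0, 0, 0]' --jaw '[1, 1, 1, 1, 1, 1, 1, 1, 1, 1]'

```text
time_s: 23.75
eef_pos: [0.5229, -0.1654, 0.2233]
tool_rot: [0.984, -0.178, 0.0, 0.0]
ft_force: [-0.8, 1.8, 0.4]
grip_width: 0.0231
finger_force: 30.0
```

```bash
cat > f.py <<'E'
from m import *
F=[]
for i in range(12): im=get_image("scene"); o=env.get_obs(); F.append(np.r_[o["ft_force"],o["eef_pos"]])
F=np.array(F); print(o["time_s"],F.mean(0),F.std(0))
E
python3 f.py
```

```text
24.35 [-0.0253 -0.0577  0.1674  0.5229 -0.1653  0.223 ] [0.6164 0.3915 0.4698 0.     0.     0.0001]
```

Contact with about 0.4 mm of compression. Pressing 5.7 mm further.

Request:
apply_moves --pt "0 0 0.006" --pt "0 0 0.012" --pt "0 0 0.018" --pt "0 0 0.024" --pt "0 0 0.03" --pt "0 0 0.034" --pt "0 0 0.038" --pt "0 0 0.038" --pt "0 0 0.038" --pt "0 0 0.038" --yaw '[0, 0, 0, 0, 0, 0, 0, 0, 0, 0]' --jaw '[1, 1, 1, 1, 1, 1, 1, 1, 1, 1]'

```text
time_s: 25.6
eef_pos: [0.5229, -0.1654, 0.2173]
tool_rot: [0.984, -0.178, 0.0, 0.0]
ft_force: [0.3, -0.1, 2.7]
grip_width: 0.0236
finger_force: 30.0
```

```bash
cat >> f.py <<'E'
fit3(im,o,(-.03,.108),"s"); h=hsv(im)
cv2.imwrite("pics/s6.png",cv2.resize(im["image"][135:235,205:315,::-1],(660,600),interpolation=cv2.INTER_CUBIC))
E
python3 f.py
```

```text
26.2 [ 0.7071 -0.4104  2.4752  0.5229 -0.1653  0.2173] [0.4627 0.5744 0.4478 0.     0.     0.    ]
s -0.03 38 x[mm] med,min,max [  0.9 -25.9  11.1] y [-11.4 -21.5  15.5]
s -0.022 35 x[mm] med,min,max [-13.3 -27.5  11.6] y [-11.5 -20.4  20.3]
s -0.014 42 x[mm] med,min,max [-11.9 -26.   11.6] y [-11.1 -20.5  14.6]
s -0.006 31 x[mm] med,min,max [-11.5 -26.3  11.8] y [-10.5 -21.5  15. ]
s 0.002 32 x[mm] med,min,max [-12.1 -25.   11. ] y [-11.2 -17.   14.6]
s 0.01 26 x[mm] med,min,max [-14.9 -26.5  -3. ] y [-11.6 -14.1  -8.9]
s 0.018 34 x[mm] med,min,max [-13.5 -25.1  -1.7] y [ -9.9 -14.5  -2.6]
s 0.026 52 x[mm] med,min,max [ -9.7 -28.5   2.7] y [-11.3 -19.5   3.1]
s 0.034 6 x[mm] med,min,max [-15.  -22.4   1.2] y [-12.3 -15.1  -5.8]
s 0.042 13 x[mm] med,min,max [-10.4 -17.3  -6.5] y [ -6.6 -10.3  -0. ]
s 0.05 20 x[mm] med,min,max [-10.8 -17.4  -5.7] y [-6.2 -8.9 -1.5]
s 0.058 12 x[mm] med,min,max [-11.5 -17.6  -5.9] y [-6.  -9.6  1.5]
s 0.066 18 x[mm] med,min,max [ -9.7 -17.1  -5.2] y [-5.6 -8.   1.5]
s 0.074 13 x[mm] med,min,max [ -8.2 -14.8  -5.3] y [ -5.6 -11.1   2. ]
s 0.082 6 x[mm] med,min,max [-11.8 -18.5  -6.7] y [-4.4 -6.5 -2.5]
s 0.09 22 x[mm] med,min,max [ -9.3 -27.5  29.2] y [  1.  -10.5  17.3]
s 0.098 232 x[mm] med,min,max [  1.  -31.8  31.3] y [ -1.2 -20.6  19. ]
```

View pics/s6.png

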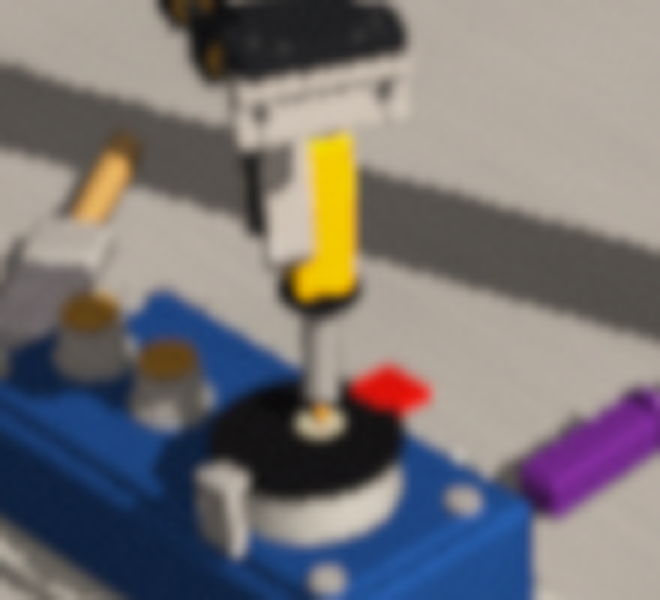

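The picture shows the upright probe with its brass tip near the middle of the white spot, at crop (320,412), and the cap flat. Force is 2.5 N plus the probe's 1.6 N weight, about 4 N, which is half way in. Handing in.

```bash
python3 -c "
from bench import env
print(env.sign_off())"
```

```text
the job is handed in; nothing more can be done
None
```

I pressed the cap home and level, then held the yellow probe upright on the white spot at about 4 N (plunger about half way in), and handed the job in at about 26 s; sign-off gave no verdict.

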